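# Centre the egg cup on its stand

## Task

The egg cup with the boiled egg has been set down off-centre on the little round wooden stand. Nudge it gently sideways with the fingertips until its foot stands wholly inside the brass ring in the middle of the stand, upright, then take the hand away. Do not grip, lift, topple or hit it, and leave the salt shaker, the silver tin and the bowl where they are.

Things in the scene. Friction and masses are not known exactly. Their poses are not given: they have to be found in the camera images.
- egg_cup: White egg cup, a brown egg fixed in it, 66 mm tall, about 90 g, loose, round about z (up). Origin: centre of underside. Wobbly: its flat sole is only 30 mm across; the foot bulges to 52 mm, its widest, 5 to 11 mm up; stem 18 mm at 23 mm up; cup rim 42 mm across at 44 mm up; then the egg. Pushed slowly at the foot it slides; pushed high up or hit fast it tips over.
- stand: Round turned wooden serving stand, 40 mm tall, top plate 124 mm across and flat without a lip, on a narrower stem and foot. It is fixed to the worktop and does not move. Origin at the centre of its underside, z up. Wall cabinets hang 0.46 m above the worktop at the back and right: come to the stand from the front, with the hand low.
- stand_top (a point): Centre of the stand's flat top (40 mm above the worktop), also the centre of the thin brass ring let flush into the top: 70 mm inner and 76 mm outer diameter.
- salt: Glass salt shaker with grey cap, 44 mm across, 90 mm tall, standing loose on the worktop; origin at the centre of its underside. Leave alone.
- silver_tin: Slim plain silver tin, 36 mm across, 60 mm tall, loose on the worktop; origin at the centre of its underside. Leave alone.
- brown_bowl: Brown bowl, 129 mm across, 57 mm tall, loose on the worktop; origin at the centre of its underside. Leave alone.
Not all that is in view belongs to the job. Leave any green or red look-alike of the egg_cup alone.

How it is judged:
At the end, for the whole second after the job is handed in: The egg cup stands upright (within 0.08 rad) and at rest on the stand's top, its axis within 9 mm of the ring's centre, so that its foot lies inside the ring (horizontal distance between egg_cup and stand_top below 0.009 m and z of egg_cup in the frame of stand_top between -0.003 and 0.003 m and angle between egg_cup's own z axis and vertical below 0.08 rad and linear speed of egg_cup below 0.01 m/s and angular speed of egg_cup below 0.2 rad/s); the robot touches nothing.
It fails at once if the egg cup is tipped (more than 0.35 rad) or knocked off the stand (angle between egg_cup's own z axis and vertical above 0.35 rad or z of egg_cup in the frame of stand_top below -0.008 m).
It fails at once if the egg cup is lifted off the stand (more than 8 mm) (z of egg_cup in the frame of stand_top above 0.008 m).
It fails at once if the egg cup is gripped or hit: more than 8 N from the robot (contact force between any of the fingers, the arm and egg_cup above 8 N).
It fails at once if the egg cup is flicked (faster than 0.25 m/s) (linear speed of egg_cup above 0.25 m/s).
It fails at once if a bystander is displaced by more than 20 mm (distance of any of salt, silver_tin, brown_bowl from where it was at the start of the episode above 0.02 m).
It also fails if it takes over 40 s, if anything falls off the work surface, if the arm or the gripper's body presses on something with over 40 N, if the wrist force passes 120 N, or if a joint passes its speed limit or range.

## Robot

A 6-joint arm with a two-finger parallel gripper is mounted at the origin on a cart in front of the work surface, level with it; the furniture and walls round the work are solid. World frame = base frame: x ahead of the robot, y to its left, z up, the work surface at z = 0. Lengths are in m, angles in rad, forces in N, time in s.
With the tool pointing down it reaches from about 0.4 to 0.825 m from the base axis. Payload 7 kg.
Tool frame: the origin (TCP) lies midway between the tips of the shut fingers; the grasp point (between the pads) lies 19 mm behind it; z points along the fingers, y is the line along which they close (so a half turn about z gives the same grasp; the last joint's range is limited). The gripper opens to 88 mm and grips with 3 to 60 N. Pads are 19 mm wide; open, the fingers measure 130 mm over their backs; the gripper's body (78 mm by 193 mm) begins 47 mm behind the grasp point.
Start: joints at [1.584, 0.359, 0.012, 0, -1.224, -0.288], TCP at [0.183, 0.65, 0.227] pointing down, gripper open.
Joint ranges: [-3.07, 3.07], [-1.43, 2.12], [-1.02, 1.25], [-3.03, 1.67], [-3.05, -0], [-3.03, 3.03]. Speed limits (rad/s): [2.39, 2.39, 3.01, 3.14, 3.14, 3.14].

## Interface

Orientations are given as [roll, pitch, yaw] about the fixed x, y, z axes, in that order (R = Rz(yaw) Ry(pitch) Rx(roll)).
In Python, from station import telemetry, eyes, ticket, recognise, trace gives the robot as it stands. The module is installed in compiled form; this text tells all that it offers.
- The arm moves only by the tool servo_tool, never from a script. Its argument "series" is a list that holds one entry, the list of rows, each a list of 4 numbers: the shift along the tool's x, y, z in mm, then the turn about the tool's z in rad. In form: [[[x, y, z, roll], ...]]. A call has exactly 10 rows; each row shifts and turns the commanded pose from where the row before left it, along the tool's axes as they then stand; what a row does not reach is not made up. A row lasts 1/12 s, in which the tool goes at most 41.7 mm and 7.16 degrees, less where a joint would pass 70% of its speed; a pose out of reach is approached as far as the arm can. A call is refused whole if a number of a shift passes 41.7 or a number of a turn 0.125, either way. A call with a gripper value outside its range is refused whole. "claw" is the gripper's target within -1 to 1 (shut at 1, half-way at 0, fully open at -1), set as the call begins (left out, the last holds). The fingers move at their own pace and stop on an object; "grip_force" is the grip in N (left out, the last holds). Time passes only in rows, so rows that do not move let the fingers close, or fill a call up. It gives the time, the measured TCP pose, the force, the opening and the grip force at its end, in the units of the state.
- telemetry.get_state(): the state, without advancing time (a new reading comes with each control period).
- eyes.grab_frame(name): name is "scene" or "top" or "wrist"; returns the picture (400x640x3 uint8, red, green, blue); there is no depth.
- eyes.calibration(name): a dict with "mtx" (3x3 intrinsics, pixels), "k1" (the pictures are not rectified: a ray, as slopes to the right and down, at radius r is drawn at 1 + k1 r^2 times it, then the intrinsics apply), "rvec" (rotation vector, rad) and "tvec" (3), from world to camera coordinates, as OpenCV has them. Camera axes: x right, y down, z forward; pixel columns grow to the right and rows downward; lengths in m; the calibration is good to about 2 mm. A picture is of the moment at which its call begins: read the wrist's pose just before it. calibration takes no time and is no camera call; for the wrist camera it gives the pose at the moment of the call.
- ticket.job_done(): hands the job in; it is judged then, once.
Trained networks look in the newest picture that a camera, given by its name, has taken for a name from the list of things; names that differ only in an ending like _2 or _b are one class to them, and where a whole thing is asked for, a point or a joint stands for the part that bears it (a point fixed in the world has none). Each returns a list of dicts, best first, with "conf" (0 to 1); they miss things now and then, are a little off and sometimes report something else, mostly with a low value. They report only what shows in the picture. A call takes as long as a camera call. They do not tell look-alikes from the thing itself.
- recognise(camera, name): "position" ([x, y, z] in m, in world coordinates, good to about 4 mm: the middle of the surface that is visible of it).
- trace(camera, name): "mask" (400x640 bool, what is visible of it).
The state is a dict: "t": time; "q": joint angles; "qd": joint speeds; "joint_efforts": joint torques, N m; "eef_pos": TCP position; "ee_rot": TCP orientation; "force": force on the tool from outside, world axes, zero at the start; "moment": the same for the moment, N m; "width": finger opening in m; "gripper_force": force on a finger pad.
Only numpy, scipy, OpenCV 4.12 (cv2) and the standard library are available. Lean on these libraries where they do the work, as an engineer would, in place of code of your own. Each camera call takes 0.05 s, during which the arm holds its last target. There are 200 camera calls.

## Working session

There is one attempt and no reset: what is moved stays moved. The work goes in short steps, Python scripts to look and compute and a tool call to move; the robot and the scene stay as the last step left them, time stands still between calls to the robot, and variables do not carry over. Pictures are saved under pics/ and viewed, at most 10 in all, crops included, and the job is handed in when it is done.

Besides the shell and the picture viewer there is one more tool, called after "Emit:" as name([rows], argument=value, ...), one row to a line, values as JSON. servo_tool: Moves the arm, as the interface text tells. Its arguments: {"type":"object","properties":{"series":{"type":"array"},"claw":{"type":"number"},"grip_force":{"type":"number"}},"required":["series"]}

```bash
mkdir -p pics; cat > h.py <<'E'
from station import telemetry, eyes, ticket, recognise, trace
import numpy as np, cv2
def cal(n):
    c=eyes.calibration(n); R=cv2.Rodrigues(np.array(c['rvec'],float))[0]
    return np.array(c['mtx'],float),float(c['k1']),R,np.array(c['tvec'],float).ravel()
def proj(n,P):
    K,k,R,t=cal(n); p=np.atleast_2d(P)@R.T+t; s=p[:,:2]/p[:,2:]
    s=s*(1+k*(s**2).sum(1,keepdims=True)); return s*[K[0,0],K[1,1]]+K[:2,2]
def onplane(n,uv,z):
    K,k,R,t=cal(n); d=cv2.undistortPoints(np.array(uv,float).reshape(-1,1,2),K,np.array([k,0,0,0,0.])).reshape(-1,2)
    r=np.c_[d,np.ones(len(d))]@R; o=-R.T@t; return o+r*((z-o[2])/r[:,2])[:,None]
def save(n,f,crop=None,s=1):
    im=eyes.grab_frame(n)
    o=im if crop is None else im[crop[1]:crop[3],crop[0]:crop[2]]
    cv2.imwrite(f,cv2.resize(o[:,:,::-1],None,fx=s,fy=s,interpolation=cv2.INTER_CUBIC)); return im
E
python3 - <<'E'
from h import *
ims=[save(n,f'pics/{n}0.png') for n in('scene','top')]
for n in('scene','top'):
    for o in ('egg_cup','stand','salt','silver_tin','brown_bowl'):
        print(n,o,[(np.round(d['position'],3).tolist(),round(d['conf'],2),proj(n,d['position']).round().tolist()) for d in recognise(n,o)][:4])
s=telemetry.get_state();print(s['t'],s['eef_pos'],s['ee_rot'],s['width'])
E
```

```text
scene egg_cup [([0.568, 0.137, 0.032], 0.95, [[269.0, 221.0]]), ([0.458, -0.005, 0.031], 0.88, [[340.0, 226.0]]), ([0.608, 0.001, 0.076], 0.71, [[307.0, 185.0]]), ([0.737, 0.028, 0.036], 0.63, [[278.0, 181.0]])]
scene stand [([0.571, 0.015, 0.04], 0.83, [[310.0, 204.0]])]
scene salt [([0.41, 0.286, 0.05], 0.91, [[236.0, 274.0]])]
scene silver_tin [([0.48, -0.325, 0.037], 0.53, [[426.0, 188.0]])]
scene brown_bowl [([0.375, 0.414, 0.029], 0.76, [[179.0, 318.0]])]
top egg_cup [([0.571, 0.133, 0.047], 0.62, [[303.0, 188.0]]), ([0.734, 0.027, 0.045], 0.5, [[334.0, 142.0]]), ([0.459, -0.008, 0.047], 0.5, [[346.0, 221.0]]), ([0.615, -0.002, 0.089], 0.43, [[343.0, 172.0]])]
top stand [([0.581, 0.008, 0.04], 0.69, [[340.0, 186.0]])]
top salt [([0.414, 0.273, 0.082], 0.71, [[260.0, 234.0]])]
top silver_tin []
top brown_bowl [([0.363, 0.419, 0.019], 0.81, [[219.0, 251.0]])]
0.6 [0.18314953 0.64963394 0.22657797] [-3.14159036e+00  4.17181671e-05 -2.74782011e-01] 0.0874273139231091
```

View pics/scene0.png

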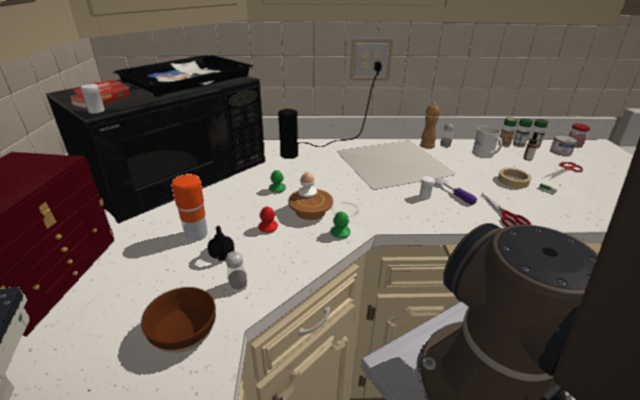

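View pics/top0.png

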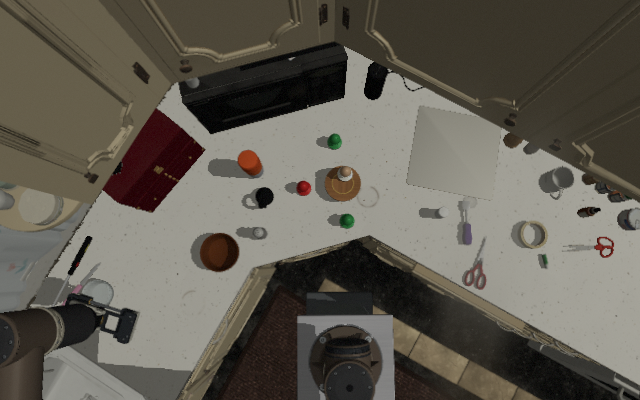

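The white cup with the brown egg (scene px 307,185, on the stand) is the target. The red one (268,221) and the green ones (340,226 and 278,181) stand on the worktop and are look-alikes. I'll move closer to the front, then confirm with an enlarged crop.

Emit:
servo_tool([
  [[22,25,2,0],[22,25,2,0],[22,25,2,0],[22,25,2,0],[22,25,2,0],[22,25,2,0],[22,25,2,0],[22,25,2,0],[22,25,2,0],[22,25,2,0]],
], claw=0.32, grip_force=3)

```text
t: 1.43
eef_pos: [0.3275, 0.3479, 0.2068]
ee_rot: [-3.141, -0.0, -0.274]
force: [1.4, -0.4, 0.7]
width: 0.0312
gripper_force: 0.0
```

Emit:
servo_tool([
  [[22,25,2,0],[22,25,2,0],[22,25,2,0],[22,25,2,0],[22,25,2,0],[22,25,2,0],[22,25,2,0],[22,25,2,0],[20,20,2,0],[0,0,0,0]],
])

```text
t: 2.27
eef_pos: [0.4571, 0.0811, 0.1883]
ee_rot: [3.141, 0.0, -0.278]
force: [0.1, 0.1, -1.1]
width: 0.0294
gripper_force: 0.0
```

```bash
python3 - <<'E'
from h import *
import pickle
s=telemetry.get_state();print(s['t'],s['eef_pos'],s['ee_rot'],s['width'])
save('wrist','pics/wrist1.png')
for o in ('egg_cup','stand'):
    print(o,[(np.round(d['position'],3).tolist(),round(d['conf'],2),proj('wrist',d['position']).round().tolist()) for d in recognise('wrist',o)][:4])
E
```

```text
2.2667 [0.45712652 0.08105553 0.18828111] [ 3.14080510e+00  9.99612186e-05 -2.78041738e-01] 0.029441872108118865
egg_cup [([0.47, -0.005, 0.054], 0.81, [[415.0, 143.0]]), ([0.578, 0.126, 0.054], 0.78, [[226.0, 58.0]])]
stand [([0.566, 0.005, 0.04], 0.97, [[376.0, 31.0]])]
```

View pics/wrist1.png

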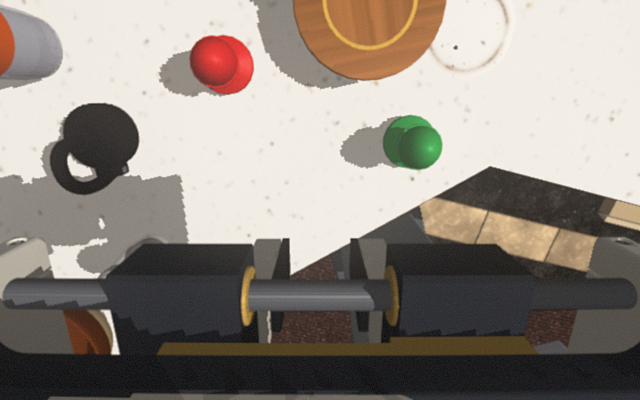

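The wrist view shows the stand at the top edge (370,30), with the ring partly cut off. Red is at (222,62) and green at (413,142). I'll move forward to see the whole ring.

Emit:
servo_tool([
  [[12,6,0,0],[12,6,0,0],[12,6,0,0],[12,6,0,0],[12,6,0,0],[12,6,0,0],[8,4,0,0],[0,0,0,0],[0,0,0,0],[0,0,0,0]],
])

```text
t: 3.25
eef_pos: [0.5218, 0.0248, 0.1886]
ee_rot: [-3.142, 0.0, -0.274]
force: [0.1, 0.4, -0.6]
width: 0.0297
gripper_force: 0.0
```

```bash
python3 - <<'E'
from h import *
s=telemetry.get_state();print(s['t'],s['eef_pos'],s['ee_rot'],s['width'])
im=save('wrist','pics/wrist2.png'); np.save('w2.npy',im)
for o in ('egg_cup','stand'):
    print(o,[(np.round(d['position'],3).tolist(),round(d['conf'],2),proj('wrist',d['position']).round().tolist()) for d in recognise('wrist',o)][:4])
E
```

```text
3.25 [0.52176156 0.02481891 0.18857878] [-3.14151619e+00  1.46019765e-04 -2.74272077e-01] 0.029712433370579522
egg_cup [([0.581, 0.126, 0.051], 0.87, [[188.0, 152.0]]), ([0.619, -0.004, 0.097], 0.67, [[322.0, 58.0]]), ([0.474, -0.01, 0.046], 0.56, [[369.0, 222.0]])]
stand [([0.584, 0.003, 0.038], 0.7, [[324.0, 108.0]])]
```

View pics/wrist2.png

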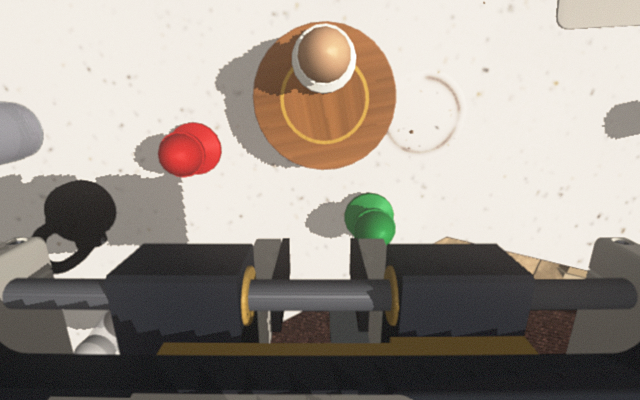

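```bash
cat > fit.py <<'E'
from h import *
from scipy.optimize import least_squares,minimize
A=np.linspace(0,2*np.pi,60,endpoint=False)
PROF=[(0,.015),(.005,.026),(.011,.026),(.023,.009),(.044,.021),(.050,.020),(.056,.017),(.061,.0125),(.066,.003)]
def ring(n,im):
    hsv=cv2.cvtColor(im,cv2.COLOR_RGB2HSV).astype(int)
    # brass px: candidates near nominal ring
    v,u=np.nonzero((hsv[...,0]>16)&(hsv[...,0]<32)&(hsv[...,1]>120)&(hsv[...,2]>140))
    P=onplane(n,np.c_[u,v],.04)[:,:2]; c=np.array([.583,.008])
    for g in (.015,.008,.005,.004):
        P2=P[abs(np.hypot(*(P-c).T)-.0365)<g]
        c=least_squares(lambda c:np.hypot(*(P2-c).T)-.0365,c,loss='soft_l1',f_scale=.001).x
    return c,len(P2),np.std(np.hypot(*(P2-c).T)-.0365)
def sil(n,c,prof=PROF):
    m=np.zeros((400,640),np.uint8)
    z=np.array([p[0] for p in prof]);r=np.array([p[1] for p in prof])
    for zz in np.linspace(z[0],z[-1],34):
        rr=np.interp(zz,z,r)
        q=proj(n,np.c_[c[0]+rr*np.cos(A),c[1]+rr*np.sin(A),np.full(60,.04+zz)])
        cv2.fillPoly(m,[np.round(q*16).astype(np.int32)],1,shift=4)
    return m>0
def cup(n,m,c):
    f=lambda c:-(sil(n,c)&m).sum()/(sil(n,c)|m).sum()
    r=minimize(f,c,method='Nelder-Mead',options=dict(initial_simplex=[c,[c[0]+.01,c[1]],[c[0],c[1]+.01]],xatol=2e-4,fatol=1e-4))
    return r.x,-r.fun
def best(n,c):
    M=[(d['conf'],d['mask']) for d in trace(n,'egg_cup')]
    s=sil(n,c); return max(M,key=lambda x:(x[1]&s).sum())
def report(n,c0,f=None):
    s=telemetry.get_state(); im=eyes.grab_frame(n); rc=ring(n,im); conf,m=best(n,c0); cc=cup(n,m,c0)
    print(n,'t',s['t'],'tcp',np.round(s['eef_pos'],4),'F',np.round(s['force'],1)); print('ring',rc); print('cup',cc,conf); d=rc[0]-cc[0]
    print('cup->ring',d,np.hypot(*d))
    y=s['ee_rot'][2]; X=np.array([np.cos(y),np.sin(y)]);Y=np.array([np.sin(y),-np.cos(y)])
    e=cc[0]-np.array(s['eef_pos'])[:2]; print('in tool axes mm: cup->ring',d@X*1e3,d@Y*1e3,' tcp->cup',e@X*1e3,e@Y*1e3)
    if f:
        o=im.copy()
        for col,msk in (((255,0,0),m),((0,0,255),sil(n,cc[0]))):
            cv2.drawContours(o,cv2.findContours(msk.astype(np.uint8),0,2)[0],-1,col,1)
        q=proj(n,np.c_[rc[0][0]+.0365*np.cos(A),rc[0][1]+.0365*np.sin(A),np.full(60,.04)])
        cv2.polylines(o,[q.round().astype(np.int32)],True,(0,255,0),1)
        x,yy=proj(n,[[*rc[0],.05]])[0].astype(int); x0,y0=max(x-110,0),max(yy-100,0)
        cv2.imwrite(f,cv2.resize(o[y0:y0+200,x0:x0+220,::-1],None,fx=3,fy=3))
E
python3 - <<'E'
from fit import *
report('wrist',[.612,-.001],'pics/fit1.png')
report('top',[.612,-.001])
report('scene',[.612,-.001])
E
```

```text
Traceback (most recent call last):
  File "fit.py", line 30, in report
    s=telemetry.get_state(); im=eyes.grab_frame(n); rc=ring(n,im); conf,m=best(n,c0); cc=cup(n,m,c0)
                                                                                         ~~~^^^^^^^^
  File "fit.py", line 24, in cup
    r=minimize(f,c,method='Nelder-Mead',options=dict(initial_simplex=[c,[c[0]+.01,c[1]],[c[0],c[1]+.01]],xatol=2e-4,fatol=1e-4))
  File "fit.py", line 23, in <lambda>
    f=lambda c:-(sil(n,c)&m).sum()/(sil(n,c)|m).sum()
                                    ~~~^^^^^
  File "fit.py", line 19, in sil
    q=proj(n,np.c_[c[0]+rr*np.cos(A),c[1]+rr*np.sin(A),np.full(60,.04+zz)])
  File "h.py", line 7, in proj
    K,k,R,t=cal(n); p=np.atleast_2d(P)@R.T+t; s=p[:,:2]/p[:,2:]
            ~~~^^^
  File "h.py", line 4, in cal
    c=eyes.calibration(n); R=cv2.Rodrigues(np.array(c['rvec'],float))[0]
ValueError: time passes only in moves, steps and waits
```

```bash
sed -i 's/^def cal(n):/from functools import cache\n@cache\ndef cal(n):/' h.py
python3 - <<'E'
from fit import *
report('wrist',[.612,-.001],'pics/fit1.png')
report('top',[.612,-.001])
report('scene',[.612,-.001])
E
```

```text
wrist t 3.5 tcp [0.522  0.0246 0.1888] F [-0.3 -0.4  0.2]
ring (array([0.59123802, 0.00111403]), 650, np.float64(0.0009443831765257786))
cup (array([ 0.62081911, -0.00611414]), np.float64(0.9353137146029983)) 0.66
cup->ring [-0.02958109  0.00722816] 0.030451391280564455
in tool axes mm: cup->ring -30.4332612188973 1.0506390933134817  tcp->cup 103.43558181160184 2.7782592809449045Traceback (most recent call last):
  File "<stdin>", line 3, in <module>
  File "fit.py", line 30, in report
    s=telemetry.get_state(); im=eyes.grab_frame(n); rc=ring(n,im); conf,m=best(n,c0); cc=cup(n,m,c0)
                                                       ~~~~^^^^^^
  File "fit.py", line 9, in ring
    P=onplane(n,np.c_[u,v],.04)[:,:2]; c=np.array([.583,.008])
      ~~~~~~~^^^^^^^^^^^^^^^^^^
  File "h.py", line 12, in onplane
    K,k,R,t=cal(n); d=cv2.undistortPoints(np.array(uv,float).reshape(-1,1,2),K,np.array([k,0,0,0,0.])).reshape(-1,2)
                      ~~~~~~~~~~~~~~~~~~~^^^^^^^^^^^^^^^^^^^^^^^^^^^^^^^^^^^^^^^^^^^^^^^^^^^^^^^^^^^^^
cv2.error: OpenCV(4.12.0) /io/opencv/modules/calib3d/src/undistort.dispatch.cpp:347: error: (-215:Assertion failed) CV_IS_MAT(_src) && CV_IS_MAT(_dst) && (_src->rows == 1 || _src->cols == 1) && (_dst->rows == 1 || _dst->cols == 1) && _src->cols + _src->rows - 1 == _dst->rows + _dst->cols - 1 && (CV_MAT_TYPE(_src->type) == CV_32FC2 || CV_MAT_TYPE(_src->type) == CV_64FC2) && (CV_MAT_TYPE(_dst->type) == CV_32FC2 || CV_MAT_TYPE(_dst->type) == CV_64FC2) in function 'cvUndistortPointsInternal'
```

View pics/fit1.png

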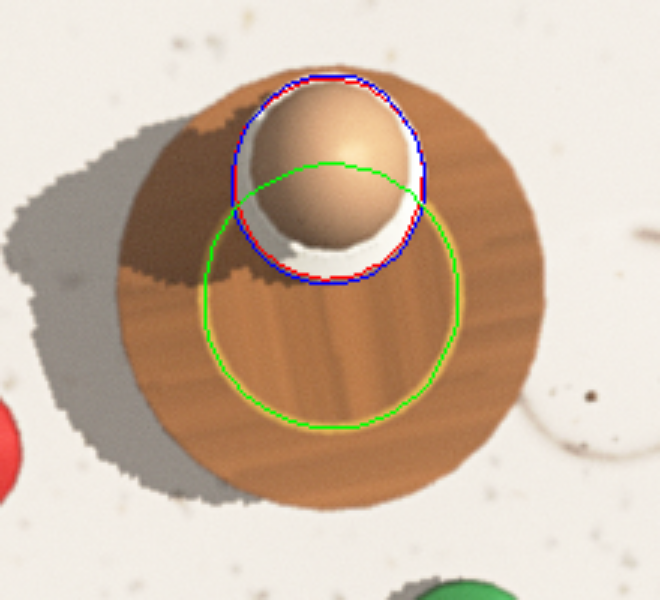

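The crop shows a white cup with a brown egg at the rear of the wooden stand. The ring fit (green) and the cup fit (blue) both match the picture. The push is 30 mm along tool −x. I'll pass over the egg and then go down behind it.

Emit:
servo_tool([
  [[0,0.5,6,0],[18,0.5,6,0],[18,0.5,6,0],[18,0.5,6,0],[18,0.5,6,0],[18,0.5,6,0],[18,0.5,6,0],[18,0,6,0],[18,0,6,0],[8,0,4,0]],
])

```text
t: 4.48
eef_pos: [0.6687, -0.0212, 0.1287]
ee_rot: [3.141, 0.001, -0.275]
force: [0.6, -0.2, -0.3]
width: 0.0297
gripper_force: 0.0
```

```bash
python3 - <<'E'
from h import *
s=telemetry.get_state();print(s['t'],s['eef_pos'],s['ee_rot'],s['width'],s['force'])
save('scene','pics/s3.png',(200,100,420,265),3)
E
```

```text
4.4833 [ 0.66873889 -0.02116779  0.12874475] [ 3.14080820e+00  1.00005265e-03 -2.75442573e-01] 0.029679866626687715 [ 0.5682784  -0.16253572 -0.34878272]
```

View pics/s3.png

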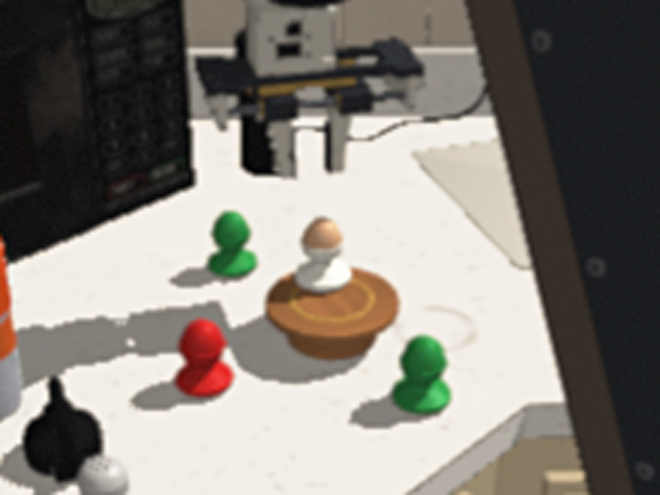

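The hand is above and behind the cup, with the fingers either side of it in the picture and clear of it. Now down to about 7 mm above the stand top.

Emit:
servo_tool([
  [[0,0,12,0],[0,0,12,0],[0,0,12,0],[0,0,12,0],[0,0,10,0],[0,0,10,0],[0,0,8,0],[0,0,5,0],[0,0,0,0],[0,0,0,0]],
])

```text
t: 5.37
eef_pos: [0.6676, -0.0204, 0.0495]
ee_rot: [3.141, 0.0, -0.275]
force: [0.6, 0.2, 0.9]
width: 0.0295
gripper_force: 0.0
```

Emit:
servo_tool([
  [[-1.5,0,0,0],[-1.5,0,0,0],[-1.5,0,0,0],[-1.5,0,0,0],[-1.5,0,0,0],[-1.5,0,0,0],[-1,0,0,0],[-1,0,0,0],[-1,0,0,0],[0,0,0,0]],
])

```text
t: 6.2
eef_pos: [0.6558, -0.0171, 0.0496]
ee_rot: [3.142, 0.0, -0.275]
force: [-0.2, -0.3, -0.2]
width: 0.0298
gripper_force: 0.0
```

```bash
python3 - <<'E'
from fit import *
s=telemetry.get_state();print(s['t'],s['eef_pos'],s['ee_rot'],s['width'],s['force'])
save('scene','pics/s4.png',(240,140,380,245),5)
E
```

```text
6.2 [ 0.65576315 -0.01710276  0.04955131] [ 3.14153095e+00  1.50497020e-04 -2.74722372e-01] 0.02977252574251044 [-0.2236124  -0.26606033 -0.16419339]
```

View pics/s4.png

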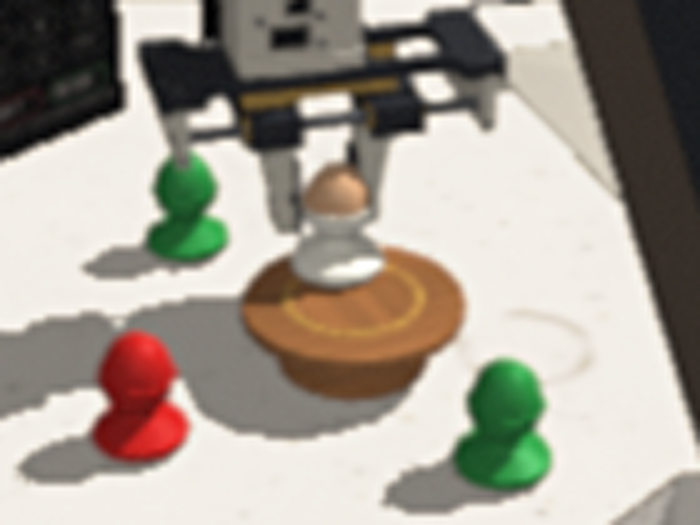

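Fingers stand just behind the cup's foot; nothing touched. I'll lower 3 mm and start the slow push.

Emit:
servo_tool([
  [[0,0,1.5,0],[0,0,1.5,0],[-1,0,0,0],[-1,0,0,0],[-1,0,0,0],[-1,0,0,0],[-1,0,0,0],[-1,0,0,0],[-1,0,0,0],[-1,0,0,0]],
])

```text
t: 7.08
eef_pos: [0.6483, -0.0149, 0.0467]
ee_rot: [-3.141, -0.0, -0.275]
force: [-0.0, -0.1, -0.5]
width: 0.0299
gripper_force: 0.2
```

Emit:
servo_tool([
  [[-1,0,0,0],[-1,0,0,0],[-1,0,0,0],[-1,0,0,0],[-1,0,0,0],[-1,0,0,0],[-1,0,0,0],[-1,0,0,0],[-1,0,0,0],[-1,0,0,0]],
])

```text
t: 7.92
eef_pos: [0.6386, -0.0122, 0.0466]
ee_rot: [-3.142, -0.0, -0.275]
force: [0.2, -0.7, -0.1]
width: 0.0293
gripper_force: 0.3
```

```bash
sed -i 's/v,u=np.nonzero(/ok=(/; s/hsv\[...,2\]>140))/hsv[...,2]>140)); q=proj(n,np.c_[.59+.05*np.cos(A),.003+.05*np.sin(A),np.full(60,.04)]); b=np.zeros(ok.shape,np.uint8); cv2.fillPoly(b,[q.astype(np.int32)],1); v,u=np.nonzero(ok\&(b>0))/' fit.py
sed -i 's/hsv\[...,1\]>120)&(hsv\[...,2\]>140)/hsv[...,1]>105)\&(hsv[...,2]>130)/' fit.py
python3 - <<'E'
from fit import *
report('scene',[.612,-.004],'pics/fit2.png')
try: report('top',[.612,-.004])
except Exception as e: print(repr(e)[:100])
E
```

```text
scene t 7.9167 tcp [ 0.6386 -0.0122  0.0466] F [ 0.2 -0.7 -0.1]
ring (array([5.94350670e-01, 2.06801689e-05]), 28, np.float64(0.0010480179423045658))
cup (array([ 0.612, -0.004]), np.float64(-0.0)) 0.92
cup->ring [-0.01764933  0.00402068] 0.018101511175187806
in tool axes mm: cup->ring -18.078192520314026 0.9185107641782089  tcp->cup -27.803397082132427 -0.720906566377203
top t 8.0167 tcp [ 0.6385 -0.0123  0.0466] F [-0.3  0.9 -0.6]
ring (array([0.5908807 , 0.00074306]), 50, np.float64(0.0013042472113608326))
cup (array([ 0.60470996, -0.00318945]), np.float64(0.7235023041474654)) 0.69
cup->ring [-0.01382926  0.00393252] 0.014377517664219798
in tool axes mm: cup->ring -14.377480003245202 -0.03290807251458818  tcp->cup -34.94029878536384 0.4293756348592461
```

View pics/fit2.png

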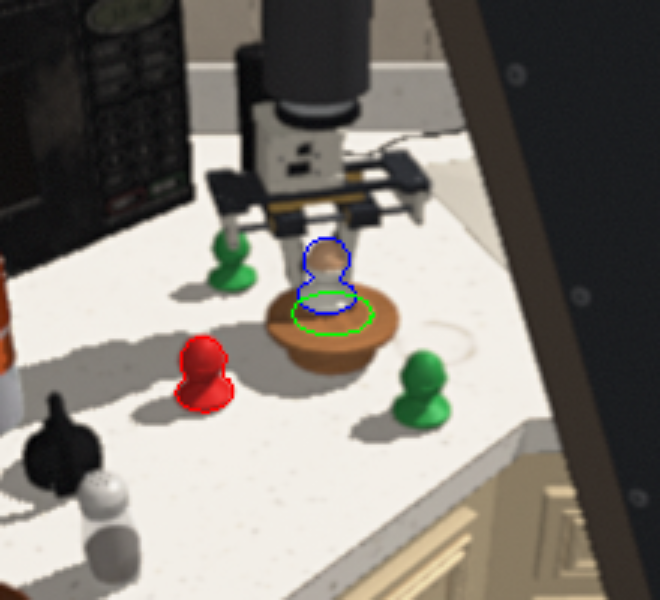

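The scene fit missed the cup (the trace picked the red one), but the picture shows the cup upright ahead of the fingers at (326,275), with about 15–18 mm to go. I'll push 16 mm more.

Emit:
servo_tool([
  [[-1,0,0,0],[-1,0,0,0],[-1,0,0,0],[-1,0,0,0],[-1,0,0,0],[-1,0,0,0],[-1,0,0,0],[-1,0,0,0],[-1,0,0,0],[0,0,0,0]],
])

```text
t: 8.95
eef_pos: [0.6298, -0.0098, 0.0466]
ee_rot: [3.142, 0.0, -0.275]
force: [-0.6, 0.2, 0.6]
width: 0.0297
gripper_force: 0.1
```

Emit:
servo_tool([
  [[-1,0,0,0],[-1,0,0,0],[-1,0,0,0],[-1,0,0,0],[-1,0,0,0],[-1,0,0,0],[-0.5,0,0,0],[-0.5,0,0,0],[0,0,0,0],[0,0,0,0]],
])

```text
t: 9.78
eef_pos: [0.6232, -0.0079, 0.0465]
ee_rot: [3.142, 0.0, -0.275]
force: [0.8, -0.5, 0.6]
width: 0.0294
gripper_force: 0.1
```

Emit:
servo_tool([
  [[1,0,0,0],[2,0,0,0],[3,0,0,0],[4,0,0,0],[5,0,0,0],[8,0,0,0],[8,0,0,0],[8,0,0,0],[5,0,0,0],[0,0,0,0]],
])

```text
t: 10.62
eef_pos: [0.6668, -0.0203, 0.0463]
ee_rot: [3.142, -0.0, -0.275]
force: [-0.1, 0.3, -0.7]
width: 0.03
gripper_force: 0.0
```

Emit:
servo_tool([
  [[0,0,-12,0],[0,0,-12,0],[0,0,-12,0],[0,0,-12,0],[0,0,-12,0],[0,0,-12,0],[0,0,-8,0],[0,0,-5,0],[0,0,0,0],[0,0,0,0]],
])

```text
t: 11.45
eef_pos: [0.6655, -0.0198, 0.1316]
ee_rot: [-3.141, 0.0, -0.275]
force: [-0.2, 0.2, -0.1]
width: 0.0296
gripper_force: 0.0
```

Emit:
servo_tool([
  [[-10,0,0,0],[-18,0,-5,0],[-18,0,-6,0],[-18,0,-6,0],[-18,0,-6,0],[-18,0,-6,0],[-18,0,-6,0],[-18,0,-6,0],[-10,0,-6,0],[0,0,-6,0]],
])

```text
t: 12.28
eef_pos: [0.5229, 0.0199, 0.1847]
ee_rot: [3.141, 0.001, -0.274]
force: [-0.3, -0.4, -0.1]
width: 0.0299
gripper_force: 0.0
```

Emit:
servo_tool([
  [[0,0,0,0],[0,0,0,0],[0,0,0,0],[0,0,0,0],[0,0,0,0],[0,0,0,0],[0,0,0,0],[0,0,0,0],[0,0,0,0],[0,0,0,0]],
])

```text
t: 13.12
eef_pos: [0.5251, 0.0197, 0.1846]
ee_rot: [-3.142, -0.0, -0.275]
force: [-0.2, 0.6, -0.5]
width: 0.0297
gripper_force: 0.0
```

```bash
python3 - <<'E'
from fit import *
report('wrist',[.592,.001],'pics/fit3.png')
E
```

```text
wrist t 13.1167 tcp [0.5251 0.0197 0.1846] F [-0.2  0.6 -0.5]
ring (array([0.59123409, 0.00123975]), 910, np.float64(0.0009199137103428152))
cup (array([5.93688348e-01, 2.63998866e-04]), np.float64(0.9617469879518072)) 0.88
cup->ring [-0.00245425  0.00097576] 0.0026411095984813487
in tool axes mm: cup->ring -2.626947471606303 -0.27314262320546545  tcp->cup 71.30608059138694 0.12220102591156909
```

View pics/fit3.png

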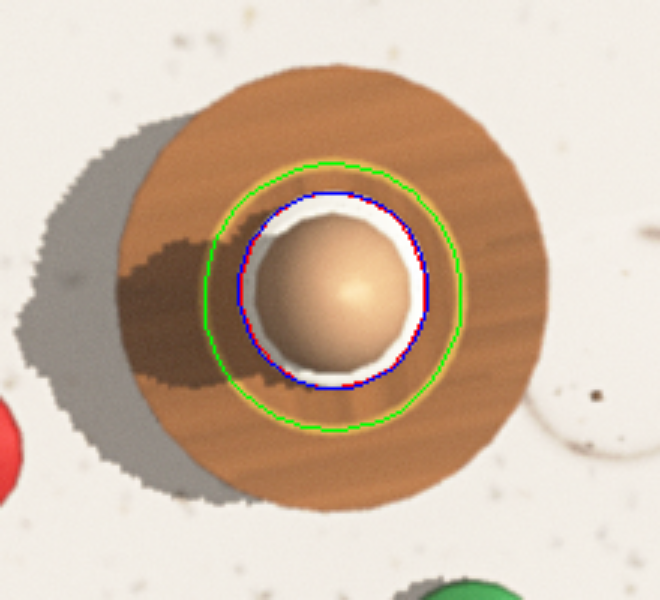

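The cup stands upright inside the ring, about 2.6 mm off its centre and well within the 9 mm allowed. The hand is clear of everything.

```bash
python3 -c "
from station import ticket
print(ticket.job_done())"
```

```text
the job is handed in; nothing more can be done
None
```

The egg cup stands upright inside the brass ring, about 2.6 mm from its centre by the last wrist-camera fit. The hand is clear, and the job is handed in; the hand-in gave no verdict.

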